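# Take the next rosette's width off a plaster block with sprung tweezers

## Task

One end of the plaster moulding block is carved and the pencilled end is next: turn the block a quarter turn so that its carved end butts squarely against the bent steel stop, flat on the bench and near the middle of the stop, and let go of it. Then pick the sprung tweezers off their wooden rest, bring their bent-down points to just over the two pencil lines (or barely touching them) and squeeze until one point stands on each line. Finish like that, still holding the tweezers and keeping that gap steady, without leaning on the block or shifting it off the stop, and leave everything else on the bench where it is.

Things in the scene. Friction and masses are not known exactly. Their poses are not given: they have to be found in the camera images.
- block: Loose off-white plaster block, 100 x 50 x 36 mm (x, y, z), 0.26 kg. Origin: centre of the underside; x runs lengthwise to the carved end. Top of the +x half: raised round rosette (42 mm wide, 10 high); top of the -x half: two dark pencil lines along x (-48 to -12 mm) at y = +12 and -12. Starts some cm before the stop, long side towards it, carved end to the stop's +y: turn it clockwise from above.
- carved_end (a point): Middle of the block's end face beside the rosette (block frame x = 50, y = 0, z = 18 mm): the face that has to meet the stop.
- line_left (a point): Middle of the pencil line at y = +12 mm, on the block's top face (36 mm above the underside).
- line_right (a point): Middle of the pencil line at y = -12 mm, on the block's top face.
- stop: Dark steel angle bracket screwed to the bench: upright flange 110 mm wide (y), 30 high, 4 thick; its foot with two screws runs away behind it. Origin on the bench, middle of the face that meets the work; that face looks along -x, roughly to the robot. A well seated block has its x axis along the stop's x and its origin at about x = -50 mm.
- rest: Fixed wooden rest, 155 x 80 mm, base 8 mm thick, with two crossbars whose tops are 38 mm above the bench. Origin on the bench, middle of the end over which the points hang; the rest runs from there to x = -155 mm. Between the bars (x = -16 to -129 mm) there is room for fingers beside and below the tweezers, down to the base.
- tweezers: Steel tweezers, 185 mm long, 85 g, lying on the two bars. Origin: underside of the strips, centre line at the leg pivots, just ahead of the round bow spring at the back (to x = -21 mm); x to the tips, y to the left leg. Legs: strips 14 mm high (z = 0 to 14), 2.5 thick, straight ribbed flats at x = 38 to 106. At x = 165 the points are bent straight down, ending 18 mm below the strips (z = -18).
- tweezers_grip (a point): Where to pinch: centre line between the flats, tweezers' x = 72, z = 7 mm; balanced near there. Free: 47 mm wide outside here, points 48 mm apart. At 36.5 mm outside width the flats are parallel and the points 24 mm apart; each mm of squeeze closes the points 2.3 mm and costs about 0.85 N (9 N at 24 mm). Springs open when let go.
- point_left (a point): Lower end of the left (+y) point of the tweezers.
- point_right (a point): Lower end of the right (-y) point of the tweezers.
- leg_left (a joint): Closing angle of the left leg (rad): 0 sprung open, 0.073 at a 24 mm gap when both legs are alike, at most 0.13.
- leg_right (a joint): The same for the right leg.
- bottle: Bystander: green drinking bottle with black cap, 200 mm high, 68 mm across, standing. Origin at its underside.
- figurine: Bystander: grey stone figurine, 150 mm high, foot 60 mm across, standing. Origin at its underside.
- brush: Bystander: brush 190 mm long lying on the robot's side of the task's things. Origin near its middle.
- modeller: Bystander: slim wooden modelling tool, 180 mm long, 10 mm thick, lying between the stop and the rest. Origin near its middle.
- offcut: Bystander: small plain plaster offcut, 70 x 45 x 30 mm, without carving or lines. Origin at the centre of its underside.
Things that resemble listed ones, but are neither listed nor needed, are in the scene too. What is shaped like the tweezers but blue or green is not meant.

How it is judged:
By the outcome, as a careful person would: the job done as asked, in the order asked, and still so for the second after the job is handed in, while the arm keeps its last pose, push and grip.
It also fails if it takes over 58 s, if anything falls off the work surface, if the arm or the gripper's body presses on something with over 40 N, if the wrist force passes 120 N, or if a joint passes its speed limit or range.

## Robot

A 6-joint arm with a two-finger parallel gripper is mounted at the origin on the work surface. World frame = base frame: x ahead of the robot, y to its left, z up, the work surface at z = 0. Lengths are in mm, angles in rad, forces in N, time in s.
With the tool pointing down it reaches from about 325 to 850 mm from the base axis. Payload 15.5 kg.
Tool frame: the origin (TCP) lies midway between the tips of the shut fingers; the grasp point (between the pads) lies 19 mm behind it; z points along the fingers, y is the line along which they close (so a half turn about z gives the same grasp; the last joint's range is limited). The gripper opens to 91 mm and grips with 3 to 60 N. Pads are 32 mm wide; open, the fingers measure 118 mm over their backs; the gripper's body (76 mm by 178 mm) begins 60 mm behind the grasp point.
Start: joints at [-1.371, 0.494, 1.345, -0, 1.302, -0.096], TCP at [182.192, -597.857, 213.915] pointing down, gripper open.
Joint ranges: [-2.91, 2.91], [-0.82, 2.16], [0.22, 2.67], [-1.22, 4.37], [0.12, 2.79], [-3.08, 3.08]. Speed limits (rad/s): [1.89, 1.89, 2.57, 3.01, 3.01, 3.01].

## Interface

Orientations are given as a unit quaternion [x, y, z, w].
In Python, from station import r gives the robot as it stands. Calls block until the motion is done:
- r.move_pose(position, orientation): joint-space move of the TCP to a pose.
- r.line_to(position, frame=None, rate=150): straight line of the TCP; frame=None keeps the orientation; rate is the mean speed in mm/s.
- r.goto_joints(angles): joint-space move.
- r.gripper_open() and r.grab(grip_force=None): open the fingers fully, or close them until they stop; grip_force is the grip in N (None keeps the last).
- r.pause(seconds).
- r.ik(position, orientation): joint angles nearest the present ones, or None.
- r.capture(name): name is "scene" or "top"; returns a dict with "pixels" (420x560x3 uint8, red, green, blue), "fx", "fy", "cx", "cy" (pixels), "origin" and "attitude" of the camera in the world. Camera axes: x right, y down, z forward; pixel columns grow to the right and rows downward; lengths in mm; the calibration is good to about 2 mm. A picture is of the moment at which its call begins. There is no depth.
A pose or a line that the arm cannot do raises r.PlanningError and nothing moves.
- r.job_done(): hands the job in; it is judged then, once.
Readings, each from a call of its own:
- r.get_time(): time.
- r.get_joints(): joint angles.
- r.get_joint_velocities(): joint speeds.
- r.get_joint_torque(): joint torques, N m.
- r.get_ee_pos(): TCP position.
- r.get_tcp_rot(): TCP orientation.
- r.get_wrist_force(): force on the tool from outside, world axes, zero at the start.
- r.get_moment(): the same for the moment, N m.
- r.get_finger_gap(): finger opening in mm.
- r.get_grip_force(): force on a finger pad.
Only numpy, scipy, OpenCV 4.12 (cv2) and the standard library are available. Lean on these libraries where they do the work, as an engineer would, in place of code of your own. Each camera call takes 0.05 s, during which the arm holds its last target. There are 200 camera calls.

## Working session

There is one attempt and no reset: what is moved stays moved. The work goes in short steps, each a Python script; the robot and the scene stay as the last script left them, time stands still between calls to the robot, and variables do not carry over. Pictures are saved under pics/ and viewed, at most 10 in all, crops included, and the job is handed in when it is done.

```bash
mkdir -p pics; ls; cat > h.py <<'E'
import numpy as np, cv2
from station import r
from scipy.spatial.transform import Rotation as R
def cap(n,f=None):
    c=r.capture(n)
    if f: cv2.imwrite('pics/'+f,cv2.cvtColor(np.asarray(c['pixels']),cv2.COLOR_RGB2BGR))
    return c
def att(c):
    a=np.array(c['attitude'],float)
    return a if a.shape==(3,3) else R.from_quat(a).as_matrix()
def ray(c,uv,z):
    d=att(c)@np.array([(uv[0]-c['cx'])/c['fx'],(uv[1]-c['cy'])/c['fy'],1])
    o=np.array(c['origin'],float); return o+d*(z-o[2])/d[2]
def pix(c,p):
    q=att(c).T@(np.array(p,float)-c['origin']); return q[:2]/q[2]*[c['fx'],c['fy']]+[c['cx'],c['cy']]
def down(th):  # tool down, tool y at angle th from world y... tool x along (cos th, sin th)
    x=np.array([np.cos(th),np.sin(th),0]);z=np.array([0,0,-1.]);y=np.cross(z,x)
    return R.from_matrix(np.c_[x,y,z]).as_quat()
E
python3 - <<'E'
from h import *
for n in('top','scene'):
    c=cap(n,n+'0.png'); print(n,c['fx'],c['cx'],c['cy'],c['origin'],c['attitude'])
print(r.get_tcp_rot(),r.get_time())
E
```

```text
pics
top 436.13324445887883 278.2958539378726 213.23879723833076 [ 439.83633897   87.13494052 1158.34423485] [ 0.70636357 -0.70549572  0.04028956 -0.04126798]
scene 491.5869284642942 277.90191694177605 207.42749442594766 [1023.45665508 -531.42090919 1011.0227743 ] [ 0.89072381  0.3040487  -0.11084899 -0.31918332]
[ 9.89084918e-01  1.47345509e-01 -1.58549813e-05 -5.70117159e-04] 0.1
```

View pics/top0.png

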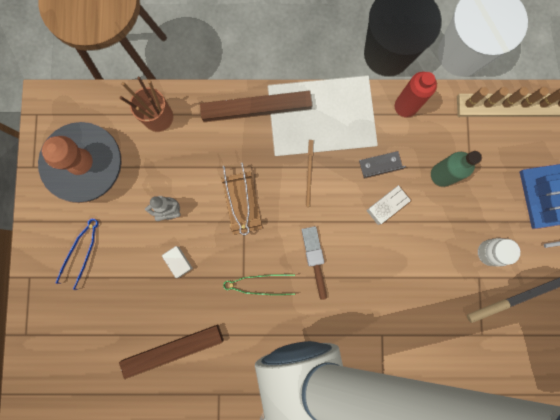

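View pics/scene0.png

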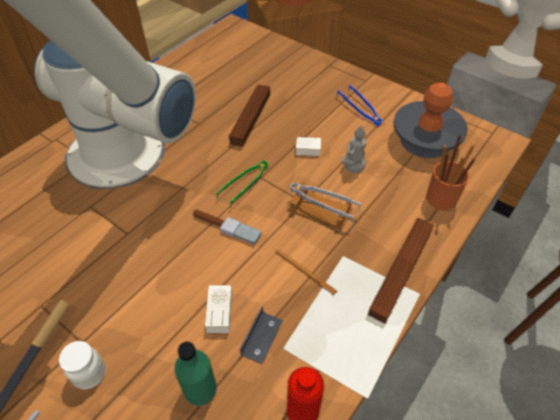

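Top view: the block is at (390,205), with the rosette on its left/+y end. The stop is at (382,165), and the steel tweezers lie on the rest at (240,200) with points up at about (222,155) and (247,165). Lookalikes are the blue tweezers (80,255), green tweezers (262,286) and offcut (177,262); the plain offcut has no carving. I choose the steel tweezers and the carved block. One close crop will confirm it.

```bash
python3 - <<'E'
import cv2,numpy as np
a=cv2.imread('pics/top0.png')
l=cv2.resize(a[150:245,212:276],None,fx=6,fy=6,interpolation=cv2.INTER_CUBIC)
b=cv2.resize(a[145:230,350:415],None,fx=6,fy=6,interpolation=cv2.INTER_CUBIC)
o=np.zeros((570,384+390,3),np.uint8);o[:570,:384]=l;o[:510,384:]=b
cv2.imwrite('pics/crop1.png',o)
E
```

```text
(no output)
```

View pics/crop1.png

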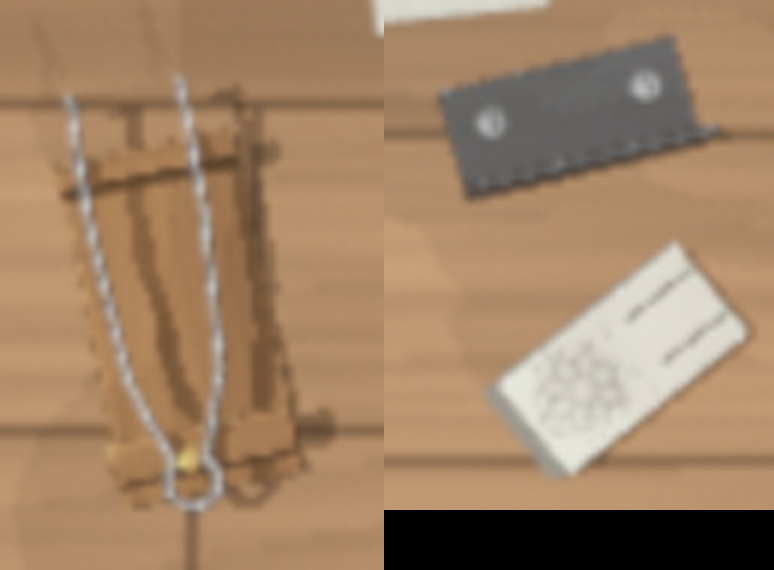

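The crop confirms the choice: the block has its rosette at lower left and two lines at upper right. The stop's working edge runs from (364,177) to (405,167) px, and the tweezers have a plain steel bow at (244,232) and tips at (223.5,166) and (242,163). Next I'll measure.

```bash
cat > m.py <<'E'
from h import *
def big(c,win,k=4):
    x0,y0,x1,y1=win
    im=np.asarray(c['pixels'])[y0:y1,x0:x1]
    return cv2.resize(im,None,fx=k,fy=k,interpolation=cv2.INTER_CUBIC),k
def mask_pts(c,win,f,k=4,largest=True):
    im,k=big(c,win,k); hsv=cv2.cvtColor(im,cv2.COLOR_RGB2HSV).astype(int)
    m=f(hsv[...,0],hsv[...,1],hsv[...,2]).astype(np.uint8)
    if largest:
        n,l,s,_=cv2.connectedComponentsWithStats(m); m=(l==1+np.argmax(s[1:,4])).astype(np.uint8)
    cs,_=cv2.findContours(m,cv2.RETR_EXTERNAL,cv2.CHAIN_APPROX_NONE)
    ct=max(cs,key=cv2.contourArea)
    un=lambda p:(np.asarray(p,float)+.5)/k-.5+[win[0],win[1]]
    return un(ct[:,0]),un(np.argwhere(m)[:,::-1]),m
def rect_world(c,win,f,z):
    ct,_,_=mask_pts(c,win,f)
    w=np.array([ray(c,p,z)[:2] for p in ct]).astype(np.float32)
    return cv2.minAreaRect(w)
E
python3 - <<'E'
from m import *
T=cap('top');S=cap('scene')
for c,win in((T,(362,180,415,230)),(S,(198,278,240,340))):
  for v in (175,190,205):
    q=rect_world(c,win,lambda h,s,V:(s<60)&(V>v),36); print('block',v,q)
q=rect_world(T,(352,145,412,185),lambda h,s,V:(s<70)&(V<140),15);print('stop T',q,)
for c,win in((T,(212,155,255,240)),(S,(285,178,365,222))):
  ct,p,m=mask_pts(c,win,lambda h,s,V:(s<70)&(V>100))
  print('tw',ct.min(0),ct.max(0),len(p)/16, [np.round(ray(c,x,52)[:2],1).tolist() for x in (ct[ct[:,1].argmin()],ct[ct[:,1].argmax()],ct[ct[:,0].argmin()],ct[ct[:,0].argmax()])])
for n,uv,z in(('stopTL',(364.6,176.4),30),('stopTR',(404.6,166.6),30),('tipL',(223.7,166.5),52),('tipR',(242,163),52),('bow end',(244.5,234.5),52),('brass',(243.5,227),52)):
  w=ray(T,uv,z);print(n,w.round(1),'in scene',pix(S,w).round(1))
E
```

```text
block 175 ((593.9004516601562, -198.9876708984375), (52.46818923950195, 102.83898162841797), 37.93587112426758)
block 190 ((593.7299194335938, -199.41493225097656), (50.71813201904297, 100.87028503417969), 38.0323600769043)
block 205 ((593.3665771484375, -199.30499267578125), (48.836097717285156, 98.88778686523438), 37.69509506225586)
block 175 ((595.427490234375, -199.88424682617188), (52.28870391845703, 101.3783187866211), 37.76864242553711)
block 190 ((594.76220703125, -199.702392578125), (51.54332733154297, 100.37388610839844), 37.41913604736328)
block 205 ((594.4000854492188, -199.5870361328125), (50.423980712890625, 99.68191528320312), 37.61387252807617)
stop T ((706.2069091796875, -188.2505340576172), (49.89401626586914, 117.76612091064453), 13.763436317443848)
tw [222.125 162.125] [248.875 234.875] 283.25 [[701.2, 184.5], [512.7, 178.0], [690.6, 234.2], [521.0, 163.5]]
tw [289.875 182.625] [359.875 219.375] 456.6875 [[517.2, 183.4], [705.5, 173.0], [516.3, 169.2], [694.7, 227.8]]
stopTL [ 668.4 -138.    30. ] in scene [261.5 304.7]
stopTR [ 694.8 -244.    30. ] in scene [239.5 347.5]
tipL [689.6 230.1  52. ] in scene [358.6 202.4]
tipR [698.9 182.9  52. ] in scene [351.8 215.6]
bow end [513.6 174.5  52. ] in scene [290.3 184. ]
brass [532.7 177.2  52. ] in scene [296.7 186.7]
```

```bash
python3 - <<'E'
import cv2,numpy as np
a=cv2.imread('pics/scene0.png')
l=cv2.resize(a[175:235,282:368],None,fx=4.5,fy=4.5,interpolation=cv2.INTER_CUBIC)
b=cv2.resize(a[275:370,195:290],None,fx=4.2,fy=4.2,interpolation=cv2.INTER_CUBIC)
o=np.zeros((400,790,3),np.uint8);o[:l.shape[0],:387]=l;o[:399,390:789]=b
cv2.imwrite('pics/crop2.png',o)
E
```

```text
(no output)
```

View pics/crop2.png

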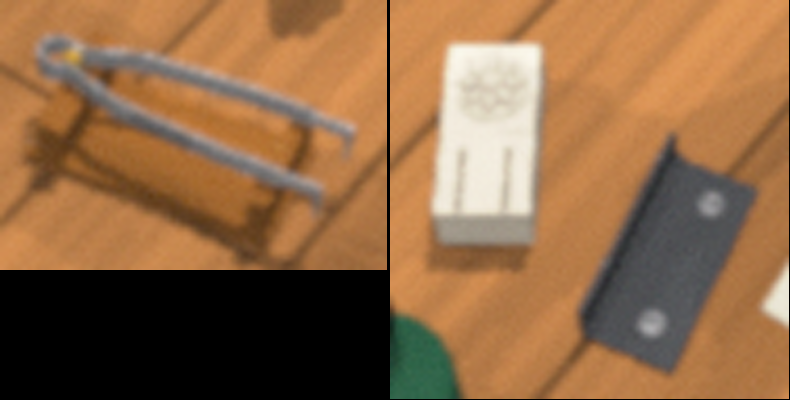

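Both views agree. The block is at about (594,-199.5) with x axis at about 127.8°. The stop is at (682,-191) with normal at about 13.9°. The tweezer tips are 48 mm apart (as specified), and the axis is at about 10.4° with the grip point at about (604,190). Next I'll plan and check IK and bottle clearance.

```bash
python3 - <<'E'
from m import *
T=cap('top');S=cap('scene')
for c,win in((T,(425,140,485,190)),(S,(170,335,225,410))):
  ct,p,m=mask_pts(c,win,lambda h,s,V:(h>60)&(h<95)&(s>80))
  for q in(ct[ct[:,1].argmax()],ct[ct[:,0].argmin()],ct[ct[:,0].argmax()]): print(q.round(),ray(c,q,0).round()[:2],ray(c,q,150).round()[:2])
d=np.deg2rad
r0=r.get_joints();print(np.round(r0,2))
for n,p,t in(('above blk',(594,-199.5,230),127.8),('blk',(594,-199.5,8),127.8),('tgt',(633,-203,8),13.9),('tw',(604,190,26),10.4),('fin',(514,-233,43),13.9)):
  for k in(0,180,-180):
    q=r.ik(p,down(d(t+k))); print(n,k,None if q is None else np.round(q,2))
E
```

```text
Traceback (most recent call last):
  File "m.py", line 10, in mask_pts
    n,l,s,_=cv2.connectedComponentsWithStats(m); m=(l==1+np.argmax(s[1:,4])).astype(np.uint8)
                                                         ~~~~~~~~~^^^^^^^^^
ValueError: attempt to get argmax of an empty sequence
```

```bash
python3 - <<'E'
from m import *
T=cap('top');S=cap('scene')
for c,win in((T,(425,140,485,190)),(S,(170,335,225,410))):
  ct,p,m=mask_pts(c,win,lambda h,s,V:(h>40)&(h<105)&(s>60))
  for q in(ct[ct[:,1].argmax()],ct[ct[:,0].argmin()],ct[ct[:,0].argmax()]): print(q.round(),ray(c,q,0).round()[:2],ray(c,q,130).round()[:2])
d=np.deg2rad
r0=r.get_joints();print(np.round(r0,2))
for n,p,t in(('above blk',(594,-199.5,230),127.8),('blk',(594,-199.5,8),127.8),('tgt',(633,-203,8),13.9),('tw',(604,190,26),10.4),('fin',(514,-233,43),13.9)):
  for k in(0,180,-180):
    q=r.ik(p,down(d(t+k))); print(n,k,None if q is None else np.round(q,2))
E
```

```text
[459. 178.] [ 671. -400.] [ 645. -345.]
[446. 162.] [ 714. -366.] [ 683. -315.]
[473. 168.] [ 698. -437.] [ 669. -378.]
[198. 405.] [ 699. -378.] [ 741. -398.]
[175. 365.] [ 602. -347.] [ 656. -371.]
[216. 386.] [ 699. -328.] [ 741. -354.]
[-1.37  0.49  1.35  0.    1.3  -0.1 ]
above blk 0 [-0.42  0.48  1.32 -0.    1.34 -1.08]
above blk 180 [-0.42  0.48  1.32 -0.    1.34  2.06]
above blk -180 [-0.42  0.48  1.32 -0.    1.34  2.06]
blk 0 [-0.42  0.74  1.52 -0.    0.88 -1.08]
blk 180 [-0.42  0.74  1.52 -0.    0.88  2.06]
blk -180 [-0.42  0.74  1.52 -0.    0.88  2.06]
tgt 0 [-0.4   0.78  1.42 -0.    0.95  0.93]
tgt 180 [-0.4   0.78  1.42 -0.    0.95 -2.21]
tgt -180 [-0.4   0.78  1.42 -0.    0.95 -2.21]
tw 0 [ 0.21  0.72  1.49 -0.    0.92  1.6 ]
tw 180 [ 0.21  0.72  1.49 -0.    0.92 -1.54]
tw -180 [ 0.21  0.72  1.49 -0.    0.92 -1.54]
fin 0 [-0.53  0.63  1.67 -0.    0.85  0.8 ]
fin 180 [-0.53  0.63  1.67 -0.    0.85 -2.34]
fin -180 [-0.53  0.63  1.67 -0.    0.85 -2.34]
```

```bash
cat > p.py <<'E'
from m import *
d=np.deg2rad
STOP=np.array([681.6,-191.0]); PHI=d(13.9)
ux=np.array([np.cos(PHI),np.sin(PHI)]); uy=np.array([-ux[1],ux[0]])
def sp(x,y,z): return [*(STOP+x*ux+y*uy),z]
E
cat > a.py <<'E'
from p import *
bx=d(127.7); c=np.array([594.2,-199.5])-5*np.array([np.cos(bx),np.sin(bx)])
r.move_pose([*c,230],down(bx)); r.line_to([*c,60],rate=250); r.line_to([*c,8],rate=100)
r.grab(25); print('gap',r.get_finger_gap(),r.get_grip_force(),r.get_time())
r.line_to([*c,55],rate=120)
r.move_pose(sp(-80,0,55),down(PHI)); r.line_to(sp(-80,0,8.2),rate=80)
f0=np.array(r.get_wrist_force()); print('t',r.get_time(),f0.round(2))
r.line_to(sp(-64,0,8.2),rate=60)
for x in np.arange(-63,-45,.6):
    r.line_to(sp(x,0,8.2),rate=30); f=np.array(r.get_wrist_force())-f0; fx=f[:2]@ux
    print(round(x,1),f.round(1),np.array(r.get_moment()).round(2)[2])
    if fx<-7: break
print(r.get_ee_pos(),r.get_time())
E
python3 a.py
```

```text
gap 50.11017859203286 24.99931275844574 4.6667
t 7.7333 [-0.46  0.7  -2.6 ]
-63.0 [-0.1 -1.1  0.9] -0.08
-62.4 [-0.1 -1.8  0.4] 0.0
-61.8 [-0.  -0.3  0.4] 0.04
-61.2 [ 0.8 -0.7 -0. ] 0.04
-60.6 [-0.5 -0.5  0.2] 0.02
-60.0 [ 0.4 -0.2  0.3] 0.04
-59.4 [ 0.1 -0.3  0.6] -0.02
-58.8 [ 0.3 -1.1  0.1] -0.0
-58.2 [ 0.6 -0.9 -0.5] 0.0
-57.6 [ 0.4 -0.6  0.2] 0.02
-57.0 [-0.6 -0.4 -0.7] -0.02
-56.4 [ 1.8 -0.3  0.1] 0.04
-55.8 [-2.7 -1.3  2.6] -0.13
-55.2 [-7.5 -3.1  4.1] -0.16
[ 627.07855167 -204.34827483    8.12017526] 11.65
```

```bash
cat > b.py <<'E'
from p import *
r.gripper_open(); p=r.get_ee_pos(); r.line_to([p[0],p[1],120],rate=200)
th=d(10.4); r.move_pose([604,190.3,120],down(th)); 
T=cap('top','top1.png');S=cap('scene','scene1.png')
for c,win in((T,(365,165,420,220)),(S,(205,285,265,350))):
  for v in(190,205):
    try:
      q=rect_world(c,win,lambda h,s,V:(s<60)&(V>v),36); print(v,q, (np.array(q[0])-STOP)@np.c_[ux,uy])
    except Exception as e: print(e)
print(r.get_time())
a=cv2.imread('pics/top1.png')[140:235,350:425];b=cv2.imread('pics/scene1.png')[280:370,190:285]
o=np.zeros((480,800,3),np.uint8)
a=cv2.resize(a,None,fx=5,fy=5,interpolation=2);b=cv2.resize(b,None,fx=4.4,fy=4.4,interpolation=2)
o[:a.shape[0],:375]=a;o[:b.shape[0],380:380+b.shape[1]]=b;cv2.imwrite('pics/crop3.png',o)
E
python3 b.py
```

```text
190 ((632.3173217773438, -202.9770050048828), (99.56522369384766, 50.097591400146484), 14.097095489501953) [-50.71672047   0.21280516]
205 ((632.2925415039062, -203.08767700195312), (97.79906463623047, 48.181541442871094), 13.79765510559082) [-50.76736161   0.11132694]
190 ((633.7927856445312, -203.84402465820312), (100.47547149658203, 51.63851547241211), 13.816391944885254) [-49.49274581  -0.9832729 ]
205 ((633.4778442382812, -203.53961181640625), (100.00234985351562, 50.8914794921875), 13.895631790161133) [-49.72533613  -0.61211658]
14.7
```

View pics/crop3.png

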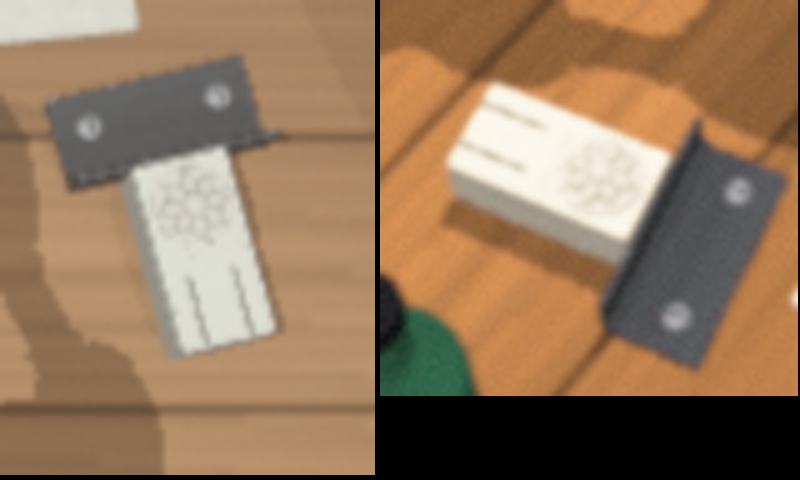

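View pics/top1.png

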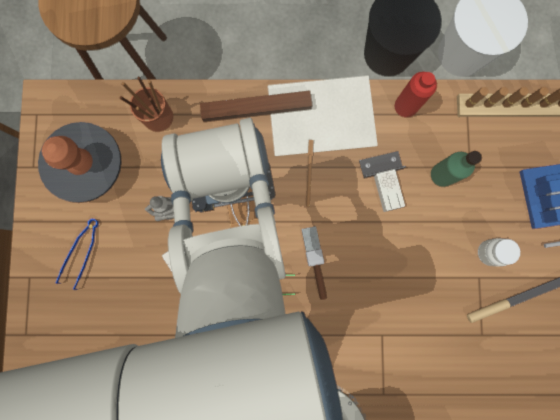

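The block sits flush against the stop, about 14° and centred, in both views. The figurine at (163,208) is near the gripper body, so I'll check that clearance before descending.

```bash
python3 - <<'E'
from p import *
a=cv2.imread('pics/top0.png');b=cv2.imread('pics/scene0.png')
T=cap('top');S=cap('scene')
for uv in((180,218),(180,208),(148,200),(165,220)):print(uv,[ray(T,uv,z).round()[:2].tolist() for z in(0,105,150)])
for uv in((355,172),(344,166),(368,166),(360,128),(365,150)):print('S',uv,[ray(S,uv,z).round()[:2].tolist() for z in(0,105,150)])
o=np.hstack([cv2.resize(a[180:240,135:195],None,fx=6.6,fy=6.6,interpolation=2),cv2.resize(b[120:180,325:385],None,fx=6.6,fy=6.6,interpolation=2)]);cv2.imwrite('pics/crop4.png',o)
print(r.get_tcp_rot(),r.get_joints())
E
```

```text
(180, 218) [[561.0, 351.0], [550.0, 327.0], [545.0, 317.0]]
(180, 208) [[588.0, 352.0], [575.0, 328.0], [569.0, 318.0]]
(148, 200) [[609.0, 439.0], [594.0, 407.0], [588.0, 393.0]]
(165, 220) [[556.0, 391.0], [545.0, 364.0], [541.0, 352.0]]
S (355, 172) [[604.0, 361.0], [647.0, 269.0], [666.0, 229.0]]
S (344, 166) [[566.0, 362.0], [614.0, 269.0], [634.0, 230.0]]
S (368, 166) [[621.0, 404.0], [662.0, 307.0], [680.0, 265.0]]
S (360, 128) [[517.0, 529.0], [569.0, 419.0], [592.0, 372.0]]
S (365, 150) [[579.0, 455.0], [626.0, 353.0], [645.0, 309.0]]
[9.95939244e-01 9.00278900e-02 1.22065903e-05 2.74662520e-05] [ 2.09486661e-01  6.02003065e-01  1.42724729e+00 -6.40642085e-05
  1.11232460e+00  1.60001144e+00]
```

View pics/crop4.png

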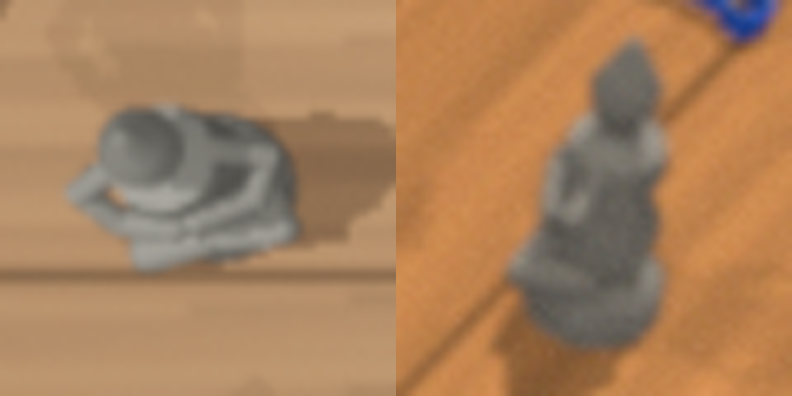

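The figurine's nearest edge is at y≈350 and the gripper body reaches only about 280, so there is room. I'll go for the tweezers.

```bash
cat > c.py <<'E'
from p import *
th=d(10.4)
r.line_to([604,190.3,26],rate=120); f0=np.array(r.get_wrist_force())
r.grab(8); r.pause(.2); print('gap',r.get_finger_gap(),r.get_grip_force(),(np.array(r.get_wrist_force())-f0).round(2))
r.line_to([604,190.3,100],rate=120)
print('gap',r.get_finger_gap(),(np.array(r.get_wrist_force())-f0).round(2),np.array(r.get_moment()).round(2))
print(r.get_time())
# tips target stop x=-80 ; grip at -173
r.move_pose(sp(-173,0,100),down(PHI)); r.line_to(sp(-173,0,57),rate=100)
print('gap',r.get_finger_gap(),(np.array(r.get_wrist_force())-f0).round(2),r.get_time())
S=cap('scene','scene2.png');T=cap('top','top2.png')
a=cv2.imread('pics/top2.png')[150:245,345:440];b=cv2.imread('pics/scene2.png')[255:350,150:275]
o=np.hstack([cv2.resize(a,(340,340),interpolation=2),cv2.resize(b,(447,340),interpolation=2)]);cv2.imwrite('pics/crop5.png',o)
E
python3 c.py
```

```text
gap 37.265979644552765 7.982570976018906 [-0.04 -0.03  0.69]
gap 37.15288588221778 [ 0.57 -1.2  -1.18] [-0.    0.03 -0.01]
17.5667
gap 37.18215626637688 [ 0.61  0.32 -1.23] 19.7417
```

View pics/crop5.png

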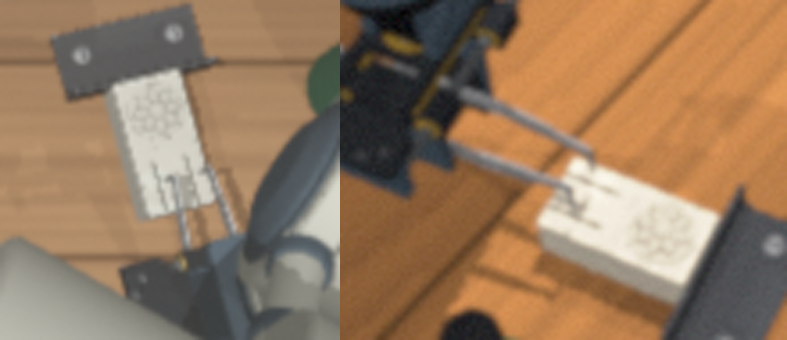

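The grip holds: gap 37.2 mm at 8 N, about 0.8 N weight. The points hover about 15 mm over the lines, right point near (175,175) in the left crop and both points visible in the right crop. I'll squeeze to 36.5 mm, lower to about 2 mm and look closely.

```bash
cat > e.py <<'E'
from p import *
r.line_to(sp(-173,0,46),rate=60); r.grab(8.6); r.pause(.3)
print('gap',r.get_finger_gap(),r.get_grip_force(),r.get_time())
S=cap('scene','scene3.png');T=cap('top','top3.png')
for c,n in((T,'T'),(S,'S')):
  for z in(36,40): print(n,z,[pix(c,sp(-80,y,z)).round(1).tolist() for y in(12,-12)],'line ends',[pix(c,sp(x,y,36)).round(1).tolist() for y in(12,-12) for x in (-98,-62)] if z==36 else '')
a=cv2.imread('pics/top3.png')[180:216,375:411];b=cv2.imread('pics/scene3.png')[290:326,200:242]
o=np.hstack([cv2.resize(a,(360,360),interpolation=2),cv2.resize(b,(420,360),interpolation=2)]);cv2.imwrite('pics/crop6.png',o)
E
python3 e.py
```

```text
gap 36.39525609266168 8.581776469945908 20.725
T 36 [[388.9, 201.5], [397.8, 199.3]] line ends [[390.8, 208.1], [387.1, 194.8], [399.7, 205.9], [396.0, 192.6]]
T 40 [[389.3, 201.2], [398.2, 199.1]] line ends 
S 36 [[220.4, 306.1], [215.2, 315.2]] line ends [[213.3, 303.2], [227.7, 309.1], [208.0, 312.2], [222.5, 318.2]]
S 40 [[220.3, 305.2], [215.0, 314.3]] line ends
```

View pics/crop6.png

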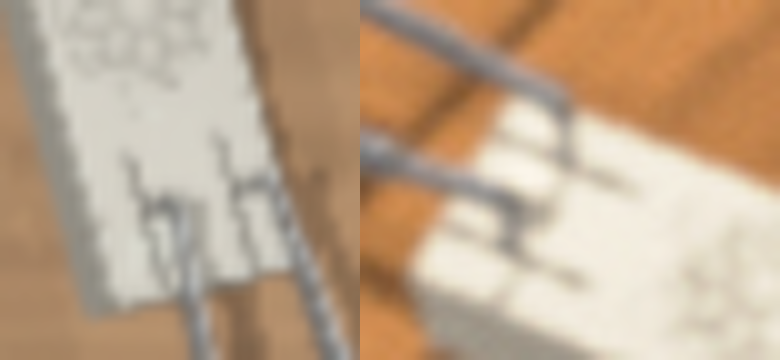

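Left crop (top view, 10x): the tips sit at about (148,210) and (240,188), slightly right of the lines. Right crop (scene view): the tips at (570,165) and (512,255) are on the lines. That leaves an offset of about 1 mm towards -y. I'll touch down gently to fix the height, then measure lines and tips numerically by differencing with the earlier clean images.

```bash
cat > f.py <<'E'
from p import *
def F(n=12):
    o=[]
    for _ in range(n): o.append(r.get_wrist_force()); r.pause(.02)
    return np.mean(o,0),np.std(o,0)
f0,s=F();print('base',f0.round(2),s.round(2))
for z in np.arange(45.6,41,-.4):
    r.line_to(sp(-173,0,z),rate=10); f,_=F(6); print(round(z,1),(f-f0).round(2))
    if f[2]-f0[2]>.5: break
print(r.get_time(),r.get_finger_gap(),r.get_ee_pos())
S=cap('scene','scene4.png');T=cap('top','top4.png')
E
python3 f.py
cat > g.py <<'E'
from p import *
import sys
n=sys.argv[1]
for v,c in(('top',cap('top')),('scene',cap('scene'))):
  A=cv2.imread(f'pics/{v}1.png',0).astype(float);B=cv2.imread(f'pics/{v}{n}.png',0).astype(float)
  rect=lambda I:np.array([[cv2.remap(I.astype(np.float32),*[np.float32([[t]]) for t in pix(c,sp(x,y,36))],cv2.INTER_CUBIC)[0,0] for y in np.arange(22,-22.1,-.5)] for x in np.arange(-60,-100.1,-.5)])
  P,Q=rect(A),rect(B)
  ys=np.arange(22,-22.1,-.5)
  prof=P[12:70].mean(0)
  for lo,hi in((5,18),(-18,-5)):
    m=(ys>=lo)&(ys<=hi);w=np.clip(np.percentile(prof[m],70)-prof[m],0,None);pk=ys[m][w.argmax()];k=abs(ys[m]-pk)<3;print(v,'line',round((w[k]*ys[m][k]).sum()/w[k].sum(),2))
  np.save(f'pics/{v}_Q.npy',Q)
  # rectified plan (z=36 plane), rows stop x -60..-100, cols stop y 22..-22
  cv2.imwrite(f'pics/rect_{v}{n}.png',cv2.resize(np.hstack([P,Q]).clip(0,255).astype(np.uint8),None,fx=4,fy=4,interpolation=2))
a=[cv2.imread(f'pics/rect_{v}{n}.png')[:, -356:] for v in('top','scene')]
cv2.imwrite(f'pics/crop_r{n}.png',np.hstack(a)); print(np.hstack(a).shape)
E
python3 g.py 4
```

```text
base [ 0.36 -0.07 -0.76] [0.48 0.51 0.42]
45.6 [-0.19  0.03  0.02]
45.2 [-0.38  0.19  0.41]
44.8 [-0.77  0.09  0.02]
44.4 [-0.59  0.2   0.18]
44.0 [-0.48 -0.17 -0.11]
43.6 [-0.29 -0.13  0.09]
43.2 [-0.9   0.   -0.28]
42.8 [-0.36  0.02 -0.09]
42.4 [-0.79 -0.11 -0.06]
42.0 [-0.52  0.05  0.27]
41.6 [-0.46 -0.05  0.09]
41.2 [-0.44 -0.28  0.28]
25.225 36.53846076322489 [ 513.68230782 -232.57866421   41.20634512]
top line 11.6
top line -12.47
scene line 12.14
scene line -11.9
(324, 712, 3)
```

```bash
sed -e 's/np.arange(45.6,41,-.4)/np.arange(40.8,37.5,-.4)/' -e 's/f0,s=F();/f0,s=np.array([-.2,-.1,-.68]),np.zeros(3);/' -e 's/F(6)/F(12)/' f.py > f2.py; python3 f2.py; python3 g.py 4
```

```text
base [-0.2  -0.1  -0.68] [0. 0. 0.]
40.8 [ 0.15 -0.21  0.74]
25.875 36.63718329962404 [ 513.67499619 -232.59200301   40.79138606]
top line 11.6
top line -12.47
scene line 12.14
scene line -11.9
(324, 712, 3)
```

View pics/crop_r4.png

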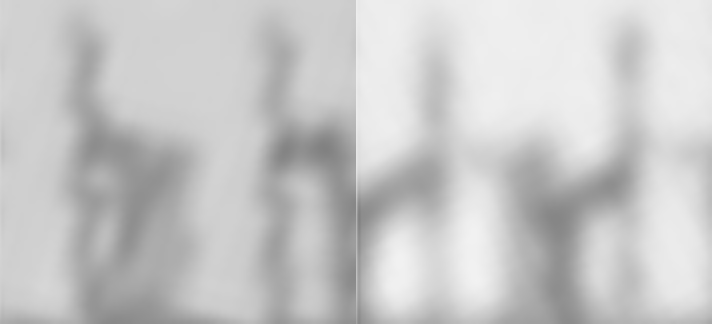

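```bash
cat >> g.py <<'E'
ys=np.arange(22,-22.1,-.5)
for v in('top','scene'):
  im=cv2.imread(f'pics/rect_{v}{n}.png',0).astype(float); im=cv2.resize(im,None,fx=.25,fy=.25,interpolation=cv2.INTER_AREA)
  D=im[:,:89]-im[:,89:]
  for rw in range(30,48,3):
    print(v,-60-rw/2,'L',D[rw,12:30].round().astype(int),'R',D[rw,60:78].round().astype(int))
print('cols y',ys[12:30],ys[60:78])
E
python3 g.py 4
```

```text
top line 11.6
top line -12.47
scene line 12.14
scene line -11.9
(324, 712, 3)
top -75.0 L [12 12 12 10 10 12 13 15 17 19 21 24 28 29 32 32 33 33] R [12 12 11 11 11 11 12 13 14 15 17 19 22 25 27 28 30 33]
top -76.5 L [11 11 10 10 11 13 16 19 23 26 32 38 44 49 52 55 58 58] R [12 11 12 10 10 11 14 17 20 23 27 32 37 42 46 50 56 61]
top -78.0 L [11 10 10 11 12 16 19 22 28 33 40 48 54 60 64 70 73 75] R [12 12 11 11 11 15 19 23 27 32 39 46 51 57 63 68 76 80]
top -79.5 L [12 11 12 12 14 16 18 21 26 32 38 44 50 56 63 67 71 72] R [12 11 11 12 14 17 20 24 29 35 42 46 53 57 63 68 74 77]
top -81.0 L [13 12 12 12 12 11 12 15 17 21 24 29 33 41 47 52 57 61] R [12 12 12 12 13 14 15 18 21 25 28 31 35 40 45 48 50 52]
top -82.5 L [12 12 12 11 11 10 10 11 12 14 15 17 21 28 34 41 47 53] R [12 12 11 11 11 11 10 10 11 11 11 13 14 18 21 24 26 30]
scene -75.0 L [10 11 13 15 19 21 23 25 25 24 22 19 18 16 15 14 13 12] R [10 11 12 13 15 16 17 17 17 17 19 19 19 18 17 16 15 14]
scene -76.5 L [14 16 17 19 21 22 25 26 26 26 25 24 23 22 22 21 20 20] R [ 9 10 13 15 17 19 21 22 23 24 24 24 23 22 21 21 21 22]
scene -78.0 L [23 26 29 32 34 34 33 34 33 33 32 30 29 29 29 29 31 31] R [15 16 19 22 24 26 27 27 28 28 28 26 25 25 25 27 28 28]
scene -79.5 L [44 48 49 50 50 48 47 43 39 36 34 33 30 30 30 32 34 36] R [29 32 34 37 37 38 36 33 29 27 24 22 20 20 21 23 26 28]
scene -81.0 L [67 69 69 66 62 58 54 49 43 38 32 29 27 26 26 27 30 32] R [58 62 63 62 59 56 50 44 35 28 24 21 19 19 18 19 20 22]
scene -82.5 L [78 76 75 70 65 58 52 46 41 34 29 25 21 20 18 19 20 22] R [84 85 86 82 75 66 57 48 40 32 24 20 19 18 18 18 18 19]
cols y [16.  15.5 15.  14.5 14.  13.5 13.  12.5 12.  11.5 11.  10.5 10.   9.5
  9.   8.5  8.   7.5] [ -8.   -8.5  -9.   -9.5 -10.  -10.5 -11.  -11.5 -12.  -12.5 -13.  -13.5
 -14.  -14.5 -15.  -15.5 -16.  -16.5]
```

```bash
sed -i '/^for z/,$d' f.py; sed 's/^f0,s=.*/f0=np.array([-.2,-.1,-.68])/' f.py > f3.py; cat >> f3.py <<'E'
f,_=F(15);print('now',(f-f0).round(2))
for z in np.arange(40.5,38.5,-.3):
    r.line_to(sp(-173,0,z),rate=10); f,_=F(15); print(round(z,1),(f-f0).round(2),np.array(r.get_moment()).round(2))
    if f[2]-f0[2]>1: break
print(r.get_time(),r.get_finger_gap())
S=cap('scene','scene5.png');T=cap('top','top5.png')
E
python3 f3.py; python3 g.py 5
```

```text
now [ 0.16 -0.16  0.56]
40.5 [-0.1  -0.18  0.43] [-0.06 -0.07 -0.06]
40.2 [ 0.01 -0.31  0.66] [-0.09 -0.01 -0.04]
39.9 [-0.35 -0.35  0.64] [-0.06 -0.02 -0.06]
39.6 [-0.3  -0.26  0.62] [-0.05 -0.04  0.02]
39.3 [-0.46 -0.14  0.86] [-0.02 -0.04 -0.04]
39.0 [-0.33 -0.16  0.93] [-0.01 -0.07 -0.04]
38.7 [-0.33 -0.13  0.79] [ 0.02 -0.   -0.01]
29.925 36.46000909463912
top line 11.6
top line -12.47
scene line 12.14
scene line -11.9
(324, 712, 3)
top -75.0 L [12 12 12 10 10 11 12 15 16 19 22 25 29 30 33 33 34 35] R [11 11 11 11 11 12 12 14 15 15 17 19 22 25 26 28 30 33]
top -76.5 L [11 12 10 10 11 14 17 19 23 27 32 39 46 51 54 58 62 62] R [11 11 11 10 11 12 15 17 20 23 26 30 35 40 44 47 54 59]
top -78.0 L [11 10 10 11 12 16 20 22 28 34 42 49 56 62 68 74 78 82] R [11 12 12 12 12 16 18 21 25 29 35 41 46 52 57 63 71 76]
top -79.5 L [12 11 11 12 14 16 18 22 27 33 39 46 52 58 65 71 77 80] R [12 12 11 12 14 16 18 21 25 30 36 40 46 50 57 62 68 71]
top -81.0 L [13 12 12 12 12 12 13 15 18 22 26 30 35 42 49 55 62 67] R [11 12 12 12 12 13 14 16 19 22 25 28 31 36 41 44 47 49]
top -82.5 L [12 12 13 12 12 
[... 376 characters left out ...]
3 35 36 36 34 33 32 31 30 27 26 27 28 29 31 31] R [24 27 32 36 39 39 39 37 35 32 30 26 25 24 23 24 25 25]
scene -79.5 L [51 54 55 55 56 53 51 46 40 37 34 33 32 31 31 33 34 36] R [41 46 49 52 52 50 46 41 35 31 27 23 20 19 19 19 21 21]
scene -81.0 L [74 77 77 75 70 65 60 53 45 39 34 31 30 28 27 28 29 31] R [64 69 71 69 66 61 54 46 36 30 24 21 18 17 15 14 14 15]
scene -82.5 L [84 83 83 79 74 66 58 50 44 37 32 27 24 22 20 20 20 21] R [79 80 81 78 72 65 56 48 39 31 23 19 17 15 14 14 13 12]
cols y [16.  15.5 15.  14.5 14.  13.5 13.  12.5 12.  11.5 11.  10.5 10.   9.5
  9.   8.5  8.   7.5] [ -8.   -8.5  -9.   -9.5 -10.  -10.5 -11.  -11.5 -12.  -12.5 -13.  -13.5
 -14.  -14.5 -15.  -15.5 -16.  -16.5]
```

Tip contact began at about z=41. After that the force stayed near 0.7 N while the tweezers tilted slightly in the pads. I'll back off until the force is gone and then compare.

```bash
sed '/^f,_=F/,$d' f3.py > f4.py; cat >> f4.py <<'E'
for z in np.arange(39.1,42,.4):
    r.line_to(sp(-173,0,z),rate=10); f,_=F(15); print(round(z,1),(f-f0).round(2))
    if f[2]-f0[2]<.12: break
print(r.get_time(),r.get_finger_gap(),r.get_grip_force())
S=cap('scene','scene6.png');T=cap('top','top6.png')
E
python3 f4.py; python3 g.py 6
python3 - <<'E'
from p import *
for v,c in (('top',cap('top')),('scene',cap('scene'))): # block shift check: far (stop-side) half vs first placing
  A,B=[cv2.imread(f'pics/{v}{n}.png',0).astype(np.float32) for n in(1,6)]
  u=pix(c,sp(-35,0,36)).astype(int); s=np.s_[u[1]-8:u[1]+9,u[0]-8:u[0]+9]
  print(v,cv2.phaseCorrelate(A[s].copy(),B[s].copy(),cv2.createHanningWindow((17,17),cv2.CV_32F)))
E
```

```text
39.1 [ 0.14  0.02 -0.25]
30.625 36.75676088650724 8.599961400032043
top line 11.6
top line -12.47
scene line 12.14
scene line -11.9
(324, 712, 3)
top -75.0 L [12 12 12 10 10 12 12 15 16 19 21 25 28 30 32 33 34 35] R [12 12 11 11 11 12 12 14 15 15 17 19 22 25 26 28 30 33]
top -76.5 L [11 12 11 10 11 14 16 19 22 26 31 38 45 50 53 57 61 61] R [12 12 12 11 11 12 15 17 20 23 26 30 35 40 44 47 54 59]
top -78.0 L [11 10 10 11 12 16 19 22 28 33 41 49 55 61 67 73 77 80] R [11 12 11 11 11 15 17 21 25 30 36 42 46 52 57 63 71 76]
top -79.5 L [12 11 11 12 14 16 18 22 27 34 40 46 51 57 64 70 75 77] R [12 11 11 11 13 16 18 22 26 31 37 41 46 50 56 61 68 71]
top -81.0 L [13 12 12 13 13 12 14 16 19 23 26 31 35 42 49 54 60 64] R [11 12 12 12 12 13 14 17 19 23 25 28 31 35 40 43 46 49]
top -82.5 L [13 13 13 12 12 11 11 12 14 15 16 18 22 29 35 42 48 54] R [12 12 12 12 12 11 10 11 11 11 12 13 14 18 21 23 26 30]
scene -75.0 L [11 12 13 14 17 18 20 21 22 21 19 17 16 14 13 13 12 12] R [11 13 14 16 19 20 22 23 23 22 23 22 21 20 18 17 17 16]
scene -76.5 L [16 17 18 21 22 23 25 26 26 24 23 21 20 20 20 20 19 20] 
[... 222 characters left out ...]
46 41 38 36 36 34 33 32 32 33 34] R [43 50 53 54 53 50 46 40 35 32 29 25 22 20 19 19 21 22]
scene -81.0 L [76 78 78 75 70 64 60 53 45 39 35 32 31 29 27 27 29 30] R [66 71 73 71 67 62 56 48 38 32 26 22 18 16 14 14 15 16]
scene -82.5 L [84 83 82 78 73 64 57 49 43 37 31 27 23 20 18 19 19 21] R [81 81 82 80 74 67 59 50 41 31 23 18 15 13 12 13 12 12]
cols y [16.  15.5 15.  14.5 14.  13.5 13.  12.5 12.  11.5 11.  10.5 10.   9.5
  9.   8.5  8.   7.5] [ -8.   -8.5  -9.   -9.5 -10.  -10.5 -11.  -11.5 -12.  -12.5 -13.  -13.5
 -14.  -14.5 -15.  -15.5 -16.  -16.5]
top ((0.012820362466101187, 0.16373503972071646), 1.0143791543848721)
scene ((-0.12522864162969505, -0.2039558892424953), 0.9744191390496714)
```

The block hasn't moved (<0.2 px), the contact force is about zero and the tip gap measures about 24.1 mm. The mean offset is about -0.4 mm, so I'll trim that, check steadiness and hand in.

```bash
sed '/^for z/,$d' f4.py > f5.py; cat >> f5.py <<'E'
r.line_to(sp(-173,.4,39.3),rate=10); f,s=F(25); g=[]
for _ in range(15): g.append(r.get_finger_gap()); r.pause(.03)
print((f-f0).round(2),np.mean(g),np.std(g),np.polyfit(range(15),g,1)[0],r.get_ee_pos(),sp(-173,.4,39.3),r.get_time())
S=cap('scene','scene7.png');T=cap('top','top7.png')
E
python3 f5.py; python3 g.py 7 | egrep 'top -79.5|scene -81.0'
```

```text
[0.18 0.08 0.04] 36.42906062560509 0.1787904508033058 0.013316711787446655 [ 513.56007398 -232.1840509    39.2945099 ] [np.float64(513.5699574699821), np.float64(-232.17116475593534), 39.3] 32.0917
top -79.5 L [12 11 12 12 14 15 16 20 24 30 36 43 50 57 64 70 74 75] R [12 11 11 11 13 15 17 20 24 30 37 42 50 55 63 68 74 76]
scene -81.0 L [64 65 65 63 61 58 56 53 49 47 44 42 41 38 36 35 34 33] R [67 70 70 68 65 61 56 50 43 38 34 30 26 23 19 18 17 17]
```

```bash
python3 - <<'E'
from p import *
T=cap('top','top8.png');S=cap('scene','scene8.png')
E
python3 g.py 8 | egrep '^(top|scene) -'; python3 - <<'E'
from p import *
for v,c in(('top',cap('top')),('scene',cap('scene'))):
  I={n:cv2.imread(f'pics/{v}{n}.png',0).astype(np.float32) for n in(5,6,7,8)}
  for nm,y in(('L',12),('R',-12)):
    u=pix(c,sp(-84,y,50)).round().astype(int); s=np.s_[u[1]-7:u[1]+8,u[0]-7:u[0]+8]
    for n in(5,7,8): print(v,nm,n,'shift vs 6 px',np.round(cv2.phaseCorrelate(I[6][s].copy(),I[n][s].copy(),cv2.createHanningWindow((15,15),cv2.CV_32F))[0],2))
print(pix(c,sp(-84,12,50))-pix(c,sp(-84,11,50)),pix(c,sp(-84,12,51))-pix(c,sp(-84,12,50)))
E
```

```text
top -75.0 L [12 12 12 11 11 12 13 15 16 18 21 24 28 30 33 35 36 38] R [12 12 11 11 10 11 11 14 15 17 19 22 25 29 30 32 33 37]
top -76.5 L [11 11 10 10 11 13 16 18 22 25 30 37 44 49 52 56 60 60] R [12 11 11 10 10 11 14 17 21 25 30 36 42 49 54 58 64 68]
top -78.0 L [10 10  9 10 11 15 18 20 25 31 39 47 54 60 65 71 74 75] R [11 12 11 11 11 14 17 21 25 31 38 46 54 62 69 76 83 87]
top -79.5 L [11 11 11 11 13 15 16 20 25 31 37 44 51 57 65 70 74 75] R [12 11 11 11 13 15 17 20 24 30 37 42 50 55 63 68 74 76]
top -81.0 L [13 12 12 12 12 12 13 15 18 22 25 30 34 41 47 52 58 62] R [11 12 12 12 12 13 14 16 19 22 25 28 32 37 42 45 48 49]
top -82.5 L [13 13 13 12 12 11 11 12 13 15 16 18 22 28 34 41 46 51] R [12 12 12 12 11 11 10 11 11 11 11 13 14 18 21 23 26 30]
scene -75.0 L [10 11 11 13 17 20 23 26 27 26 24 21 19 16 15 14 13 13] R [11 13 14 16 19 21 23 24 25 24 25 24 22 20 17 16 15 14]
scene -76.5 L [17 18 20 22 24 27 31 33 35 35 34 32 30 29 27 25 23 23] R [15 17 20 23 26 30 33 35 37 37 35 33 31 29 26 24 23 22]
scene -78.0 L [28 30 34 37 40 42 42 44 44 46 46 44 42 41 40 38 37 35] R [26 29 34 37 41 
[... 195 characters left out ...]
58 57 56 55 52 50 46 44 41 37 35 34 34 33] R [68 71 71 68 65 61 55 49 42 37 32 29 25 21 18 16 15 15]
scene -82.5 L [63 60 58 55 53 49 47 44 43 41 37 34 29 26 22 22 22 23] R [78 76 75 70 63 57 50 44 38 32 26 21 17 15 13 13 12 12]
top L 5 shift vs 6 px [0.61 0.41]
top L 7 shift vs 6 px [0.49 0.44]
top L 8 shift vs 6 px [0.45 0.48]
top R 5 shift vs 6 px [0.35 0.47]
top R 7 shift vs 6 px [0.24 0.33]
top R 8 shift vs 6 px [0.24 0.39]
scene L 5 shift vs 6 px [0.33 0.56]
scene L 7 shift vs 6 px [0.61 0.51]
scene L 8 shift vs 6 px [0.55 0.71]
scene R 5 shift vs 6 px [0.04 0.55]
scene R 7 shift vs 6 px [0.17 0.56]
scene R 8 shift vs 6 px [0.09 0.62]
[ 0.21738418 -0.37463907] [-0.0444226  -0.22288036]
```

The tips stay on both lines to within about 0.5 mm. The gap is steady at 24 mm, there is no load on the block and the block is still seated. Handing in.

```bash
python3 -c "
from station import r
print(r.get_time(),r.get_finger_gap()); print(r.job_done())"
```

```text
32.5917 36.21384834569097
the job is handed in; nothing more can be done
None
```

The job is handed in at 32.6 s, result not reported back: the block's carved end is seated squarely against the middle of the stop, and the arm is holding the tweezers with one point on each pencil line (gap about 24 mm, no measurable push on the block).

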